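# Withdraw the flush bolt and open the passive leaf of a key cabinet

### The job

The key cabinet lies on its back on the locksmith's bench with one door leaf already open; the other leaf is still held by its flush bolt. Slide the red thumb-piece fully back so that the bolt leaves the frame, and only then lift that leaf until it stands upright on its hinge, and let go. Do not force the leaf while it is bolted, and leave the tin, the screwdriver and the jar where they are.

Things in the scene. Friction and masses are not known exactly. Their poses are not given: they have to be found in the camera images.
- cabinet: Grey steel key cabinet, fixed, lying on its back, its two blue door leaves on top: 280 (x) by 330 (y) by 110 mm high (z up). Origin: centre of its underside. The passive (bolted) leaf covers the +y half; the active leaf, hinged on the -y side, stands open. A brass keeper (28 x 44 mm, top 5.5 mm above the leaf) on the +x end of the frame at y = +23 mm holds down the bolt's tip.
- bolt (a joint): Slide of the flush bolt on the passive leaf, m: 0 = fully shot into the frame, 0.030 = fully withdrawn; grows as the bolt moves along the cabinet's -x. It starts between 0 and 0.006; at 0 its tip reaches 16 mm into the frame. About 2.5 N of friction, no spring: it stays where it is left.
- bolt_stud (a point): Centre of the top face of the bolt's red thumb-piece (14 mm along the cabinet's x, 24 mm along y, 16 mm tall; its top 17.5 mm above the leaf's face). In the cabinet's frame: x = +60 mm minus the bolt value, y = +23, z = 127.5 mm, in line with the handle, whose nearest leg is at x = -5 mm. Push it along the cabinet's -x; 47 mm beyond it (+x) are free before the keeper.
- leaf (a joint): Hinge of the passive leaf, rad: 0 = shut (flat, flush with the frame), 1.57 = upright, 1.9 = its stop. The leaf (220 x 149 x 12 mm, about 0.45 kg) has a stiff hinge: it takes about 5 N at the handle to lift, stays where it is left when raised beyond about 1.1 rad, and sinks shut from lower.
- leaf_hinge (a point): Middle of the passive leaf's hinge line, along the cabinet's x at y = +155, z = 110 mm of the cabinet. Axes as the cabinet's when the leaf is shut; it turns with the leaf. The free edge (152 mm away) goes up and towards the cabinet's +y; the outer face with its handle ends facing the cabinet's +y.
- leaf_handle (a point): Middle of the steel bow handle's round bar (10 mm diameter, 85 mm between its legs, parallel to the hinge line), 40 mm above the leaf's outer face, 132 mm from the hinge line, 20 mm from the free edge; at x = -47.5, y = +23, z = 150 mm of the cabinet when shut. Axes as the leaf's: x along the bar. Pinched from above, the bar turns in the pads, so the gripper can stay pointing down.
- active_leaf (a joint): Hinge of the other, active leaf (same size, hinged at y = -155 mm, z = 110 mm of the cabinet), rad: 0 = shut, 1.57 = upright; it starts at 1.75 to 2.1, leaning outwards, and stays there.
- tin: Bystander: red tin box, 120 x 85 x 45 mm, on the bench beside the cabinet's +y side. Origin: centre of its underside.
- screwdriver: Bystander: screwdriver with blue handle lying on the bench beyond the cabinet's +x end. Origin: underside, along its length x.
- jar: Bystander: glass jar with green cap, 60 mm diameter, 65 mm high, on the bench beside the cabinet's -y side. Origin: centre of its underside.

How it is judged:
On the way:
1. the bolt is withdrawn at least 22 mm while the leaf is still shut (value of joint bolt above 0.022 m and value of joint leaf below 0.08 rad), for 0.1 s.
At the end, for the whole second after the job is handed in: The passive leaf stands open at 1.3 rad (75 degrees) or more and at rest, and its bolt is still withdrawn by more than 20 mm (value of joint leaf above 1.3 rad and value of joint bolt above 0.02 m and velocity of joint leaf between -0.05 and 0.05 rad/s); the robot touches nothing.
It fails at once if the leaf is raised more than 0.08 rad while the bolt is withdrawn less than 16 mm (value of joint leaf above 0.08 rad and value of joint bolt below 0.016 m).
It fails at once if the tin is moved more than 40 mm (distance of tin from where it was at the start of the episode above 0.04 m).
It fails at once if the screwdriver is moved more than 40 mm (distance of screwdriver from where it was at the start of the episode above 0.04 m).
It fails at once if the jar is moved more than 40 mm (distance of jar from where it was at the start of the episode above 0.04 m).
It also fails if it takes over 54 s, if anything falls off the work surface, if the arm or the gripper's body presses on something with over 40 N, if the wrist force passes 120 N, or if a joint passes its speed limit or range.

### The arm

A 6-joint arm with a two-finger parallel gripper is mounted at the origin on the work surface. World frame = base frame: x ahead of the robot, y to its left, z up, the work surface at z = 0. Lengths are in m, angles in rad, forces in N, time in s.
With the tool pointing down it reaches from about 0.3 to 0.875 m from the base axis. Payload 6.4 kg.
Tool frame: the origin (TCP) lies on the centre line of the jaws, within the pads' length; the fingertips stand 25 mm ahead of it and the grasp point (between the pads) lies 6 mm ahead of it; z points along the fingers, y is the line along which they close (so a half turn about z gives the same grasp; the last joint's range is limited). The gripper opens to 85 mm and grips with 20 to 120 N. Pads are 22 mm wide; open, the fingers measure 114 mm over their backs; the gripper's body (76 mm by 85 mm) begins 54 mm behind the grasp point. The pads swing forward as they close: fully open they stand 13 mm farther back than shut.
Start: joints at [1.05, 0.181, 1.607, -0, 1.354, -0.206], TCP at [0.178, 0.547, 0.256] pointing down, gripper open.
Joint ranges: [-2.99, 2.99], [-0.89, 2.07], [0.3, 2.58], [-1.14, 4.28], [0, 2.63], [-3.12, 3.12]. Speed limits (rad/s): [2.57, 2.57, 3.01, 3.14, 3.14, 3.14].

### API

Orientations are given as a unit quaternion [w, x, y, z].
In Python, from bench import get_obs, camera, hand_in, spot_in gives the robot as it stands.
- The arm moves only by the shell command python3 -m jog 'ROWS'. ROWS is JSON, one flat list of numbers, 7 for each row, row after row: the shift along the tool's x, y, z in m, then the turn, a rotation vector about the tool's x, y, z in rad, then the closure, from 0 (fully open) to 1 (shut). A call has 1 to 20 rows; each row is the pose to reach, as a shift and turn from the pose commanded when the call began, along the tool's axes at that moment; what a row does not reach only later rows make up. A row lasts 1/8 s, in which the tool goes at most 62.5 mm and 10.7 degrees, less where a joint would pass 70% of its speed; a pose out of reach is approached as far as the arm can. A call with a gripper value outside its range is refused whole. The fingers move at their own pace and stop on an object; the grip force is fixed at half the most. Time passes only in rows, so rows that repeat a pose let the fingers close. It gives the time, the measured TCP pose, the force, the opening and the grip force at its end, in the units of the state.
- get_obs(): the state, without advancing time (a new reading comes with each control period).
- camera(name): name is "side" or "top" or "wrist"; returns a dict with "frame" (480x640x3 uint8, red, green, blue), "mtx" (3x3 intrinsics, pixels), "distortion" ([k1, k2, p1, p2, k3] as OpenCV has them; the pictures are not rectified), "extrinsics" (4x4, takes a point from camera to world coordinates). Camera axes: x right, y up, looking along -z (the intrinsics and any distortion apply to the point x, -y, -z); pixel columns grow to the right and rows downward; lengths in m; the calibration is good to about 2 mm. A picture is of the moment at which its call begins. There is no depth.
- hand_in(): hands the job in; it is judged then, once.
Trained networks look in a picture, given as the dict that the camera call returned (one of the last four; its "shot" number tells which), for a name from the list of things; names that differ only in an ending like _2 or _b are one class to them, and where a whole thing is asked for, a point or a joint stands for the part that bears it (a point fixed in the world has none). Each returns a list of dicts, best first, with "confidence" (0 to 1); they miss things now and then, are a little off and sometimes report something else, mostly with a low value. They report only what shows in the picture. A call takes as long as a camera call.
- spot_in(picture, name): "xyz" ([x, y, z] in m, in world coordinates, good to about 4 mm: the middle of the surface that is visible of it).
The state is a dict: "time_s": time; "q": joint angles; "dq": joint speeds; "joint_efforts": joint torques, N m; "eef_pos": TCP position; "eef_rot": TCP orientation; "wrist_force": force on the tool from outside, world axes, zero at the start; "torque": the same for the moment, N m; "opening": opening from 0.0 (shut) to 1.0 (fully open); "grasp_force": force on a finger pad.
Only numpy, scipy, OpenCV 4.12 (cv2) and the standard library are available. Lean on these libraries where they do the work, as an engineer would, in place of code of your own. Each camera call takes 0.05 s, during which the arm holds its last target. There are 200 camera calls.

## Working session

There is one attempt and no reset: what is moved stays moved. The work goes in short steps, Python scripts to look and compute and a shell command to move; the robot and the scene stay as the last step left them, time stands still between calls to the robot, and variables do not carry over. Pictures are saved under pics/ and viewed, at most 10 in all, crops included, and the job is handed in when it is done.

```bash
mkdir -p pics; python3 - <<'E'
from bench import *
import cv2
o=get_obs();print(o['time_s'],o['eef_pos'],o['eef_rot'],o['opening'])
for c in ['top','side']:
    p=camera(c);cv2.imwrite(f'pics/{c}0.png',p['frame'][:,:,::-1])
    for n in ['cabinet','bolt_stud','leaf_handle','leaf','active_leaf','tin','jar','screwdriver']:
        print(c,n,[(([round(float(v),3) for v in d['xyz']]),round(d['confidence'],2)) for d in spot_in(p,n)[:2]])
print(get_obs()['time_s'])
E
```

```text
0.0 [0.17778042 0.54630209 0.25538782] [-2.92986071e-04  1.56755211e-01  9.87637101e-01 -8.21229758e-04] 1.0015352561565276
top cabinet [([0.533, -0.058, 0.11], 0.93)]
top bolt_stud [([0.613, -0.015, 0.126], 0.54)]
top leaf_handle [([0.57, 0.062, 0.106], 0.74)]
top leaf [([0.57, 0.058, 0.11], 0.67)]
top active_leaf [([0.478, -0.166, 0.21], 0.9)]
top tin [([0.637, 0.253, 0.046], 0.81)]
top jar []
top screwdriver [([0.713, -0.129, 0.025], 0.98), ([0.57, 0.057, 0.109], 0.74)]
side cabinet []
side bolt_stud [([0.61, -0.025, 0.124], 0.76)]
side leaf_handle [([0.564, 0.034, 0.111], 0.74)]
side leaf [([0.56, 0.035, 0.109], 0.91)]
side active_leaf [([0.475, -0.183, 0.209], 0.75)]
side tin [([0.648, 0.265, 0.041], 0.63)]
side jar [([0.515, -0.261, 0.06], 0.7)]
side screwdriver [([0.698, -0.155, 0.021], 0.81), ([0.614, -0.026, 0.121], 0.59)]
0.9
```

View pics/top0.png

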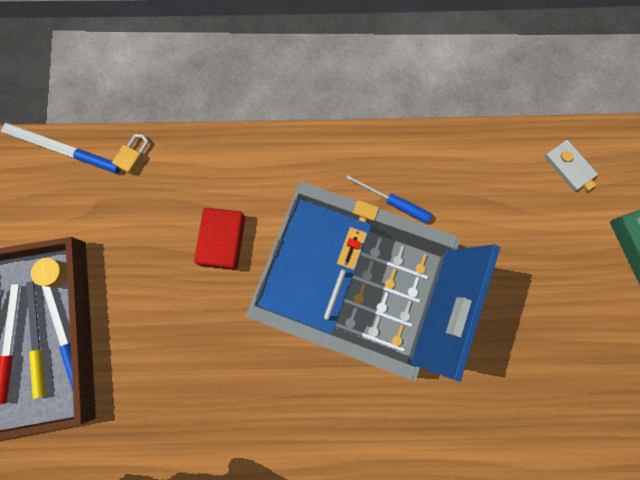

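View pics/side0.png

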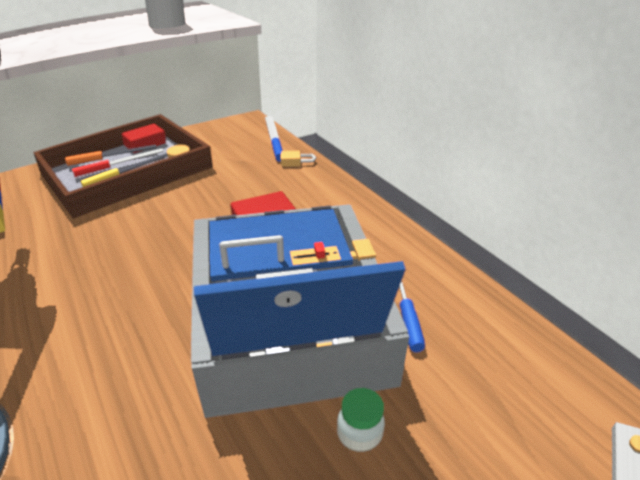

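The top view shows the cabinet turned about -20°, with top corners near (301,184), (249,315) and (457,238), the red stud at about (354,243), and the handle bar from (342,272) to (329,318). The side view confirms the active leaf leans outwards, with the jar beside it and the tin beyond the +y side. Next I fit the pose.

```bash
cat > h.py <<'E'
import numpy as np,cv2
from bench import *
from scipy.optimize import least_squares
from scipy.spatial.transform import Rotation as R
def proj(p,P):
    E=np.linalg.inv(p['extrinsics']);c=(E[:3,:3]@np.atleast_2d(P).T).T+E[:3,3]
    return cv2.projectPoints((c*[1,-1,-1]).reshape(-1,1,3),np.zeros(3),np.zeros(3),np.array(p['mtx'],float),np.array(p['distortion'],float))[0].reshape(-1,2)
def cab(s,P):
    c,n=np.cos(s[2]),np.sin(s[2]);P=np.atleast_2d(P)
    return np.c_[s[0]+c*P[:,0]-n*P[:,1],s[1]+n*P[:,0]+c*P[:,1],P[:,2]]
def rel(s,P,yaw_ok=False):
    "world displacement to cabinet point P, in current tool axes"
    o=get_obs();q=o['eef_rot'];T=R.from_quat([*q[1:],q[0]])
    return T.inv().apply(cab(s,P)[0]-o['eef_pos'])
def red(p,c,r=25):
    f=p['frame'].astype(int);m=(f[...,0]>140)&(f[...,1]<60)&(f[...,2]<60)
    v,u=np.nonzero(m);k=np.hypot(u-c[0],v-c[1])<r;return np.array([u[k].mean(),v[k].mean()]),k.sum()
E
python3 - <<'E'
from h import *
p=camera('top');q=camera('side')
r,n=red(p,(354,243));r2,n2=red(q,(320,249));print(r,n,r2,n2)
top=[([.14,.165,.11],(301,184)),([-.14,.165,.11],(248,316)),([.14,-.165,.11],(457,237)),([-.005,.023,.15],(342,272)),([-.09,.023,.15],(329,318))]
side=[([-.005,.023,.15],(282,239)),([-.09,.023,.15],(222,243))]
def f(s):
    b=s[3]
    e=[proj(p,cab(s,P))[0]-u for P,u in top]+[proj(q,cab(s,P))[0]-u for P,u in side]
    e+=[proj(p,cab(s,[.06-b,.023,.125]))[0]-r,proj(q,cab(s,[.06-b,.021,.122]))[0]-r2]
    return np.ravel(e)
z=least_squares(f,[.53,-.058,-.35,.003],loss='soft_l1');s=z.x
print(s,f(s).reshape(-1,2).round(1).tolist());np.save('s.npy',s)
o=get_obs();T=R.from_quat([*o['eef_rot'][1:],o['eef_rot'][0]]).as_matrix();print(T.round(3))
yaw=np.arctan2(T[1,1],T[0,1]);print('jaw line yaw',yaw,'cab y',s[2]+np.pi/2)
for P in ([.09,.023,.2],[.09,.023,.14],[-.0475,.023,.156]):print(cab(s,P)[0].round(4),rel(s,P).round(4))
E
```

```text
[353.3902439 243.2195122] 82 [319.92 253.82] 50
[ 0.55063945 -0.01769027 -0.36705289  0.0042361 ] [[-1.1, -3.6], [-1.9, 0.6], [4.9, -0.0], [2.2, -0.4], [-1.0, -1.2], [-2.7, 1.2], [0.1, 3.6], [1.1, -0.3], [-0.6, -2.6]]
[[-0.951  0.31  -0.   ]
 [ 0.31   0.951 -0.   ]
 [-0.    -0.    -1.   ]]
jaw line yaw 1.255971988255147 cab y 1.2037434318198437
[ 0.6429 -0.0285  0.2   ] [-0.6201 -0.403   0.0563]
[ 0.6429 -0.0285  0.14  ] [-0.6201 -0.403   0.1163]
[0.5146 0.0208 0.156 ] [-0.4828 -0.3959  0.1003]
```

```bash
python3 -m jog '[-0.62,-0.403,0.04,0,0,0.052,1,-0.62,-0.403,0.04,0,0,0.052,1,-0.62,-0.403,0.04,0,0,0.052,1,-0.62,-0.403,0.04,0,0,0.052,1,-0.62,-0.403,0.04,0,0,0.052,1,-0.62,-0.403,0.04,0,0,0.052,1,-0.62,-0.403,0.04,0,0,0.052,1,-0.62,-0.403,0.04,0,0,0.052,1,-0.62,-0.403,0.04,0,0,0.052,1,-0.62,-0.403,0.04,0,0,0.052,1,-0.62,-0.403,0.04,0,0,0.052,1,-0.62,-0.403,0.04,0,0,0.052,1,-0.62,-0.403,0.04,0,0,0.052,1,-0.62,-0.403,0.04,0,0,0.052,1,-0.62,-0.403,0.04,0,0,0.052,1,-0.62,-0.403,0.04,0,0,0.052,1]'
python3 - <<'E'
from h import *
s=np.load('s.npy');p=camera('wrist');f=p['frame'][:,:,::-1].copy()
for P in ([.06-s[3],.023,.1275],[-.005,.023,.15],[-.09,.023,.15],[.14,.165,.11],[.114,.023,.1155],[.14,.023,.11]):
    u=proj(p,cab(s,P))[0];print(u.round());cv2.circle(f,tuple(int(v) for v in u),4,(255,0,255),1)
cv2.imwrite('pics/w1.png',f)
for n in('bolt_stud','leaf_handle'):print(spot_in(p,n)[:1])
print(get_obs()['eef_pos'],rel(s,[.09,.023,.2]))
E
```

```text
time_s: 3.0
eef_pos: [0.6424, -0.0271, 0.2167]
eef_rot: [0.0, 0.182, 0.983, 0.0]
wrist_force: [0.3, -0.2, -1.3]
opening: -0.003
grasp_force: 0.0
[322. 195.]
[322.  59.]
[ 322. -178.]
[558. 328.]
[323. 294.]
[323. 330.]
[{'xyz': [0.6143, -0.0155, 0.1294], 'confidence': 0.71}]
[{'xyz': [0.6046, 0.0418, 0.1118], 'confidence': 0.92}]
[ 0.64264489 -0.02771556  0.216648  ] [-0.00051713 -0.0006616   0.0166482 ]
```

View pics/w1.png

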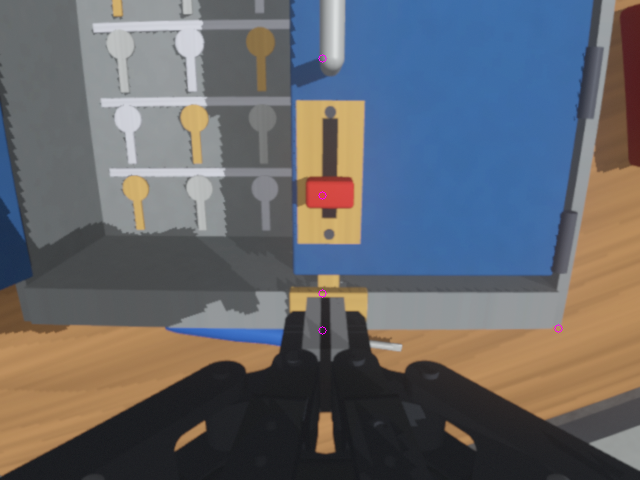

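The wrist picture shows the stud centred at (330,192), the handle's near leg at (331,60) and the keeper's inner edge at about (329,290). The model is about 4 mm short in +y and good otherwise, so I shift by that amount, descend and push.

```bash
python3 -m jog '[0,0.004,0.02,0,0,0,1,0,0.004,0.04,0,0,0,1,0,0.004,0.06,0,0,0,1,0,0.004,0.075,0,0,0,1,0,0.004,0.075,0,0,0,1,0,0.004,0.075,0,0,0,1,0.01,0.004,0.075,0,0,0,1,0.015,0.004,0.075,0,0,0,1,0.02,0.004,0.075,0,0,0,1,0.025,0.004,0.075,0,0,0,1,0.03,0.004,0.075,0,0,0,1,0.034,0.004,0.075,0,0,0,1,0.038,0.004,0.075,0,0,0,1,0.038,0.004,0.075,0,0,0,1,0.038,0.004,0.075,0,0,0,1]'
python3 - <<'E'
from h import *
p=camera('wrist');cv2.imwrite('pics/w2.png',p['frame'][:,:,::-1])
E
```

```text
time_s: 5.03
eef_pos: [0.6083, -0.011, 0.1409]
eef_rot: [-0.001, 0.182, 0.983, -0.0]
wrist_force: [1.5, -0.7, 0.8]
opening: 0.003
grasp_force: 0.5
```

View pics/w2.png

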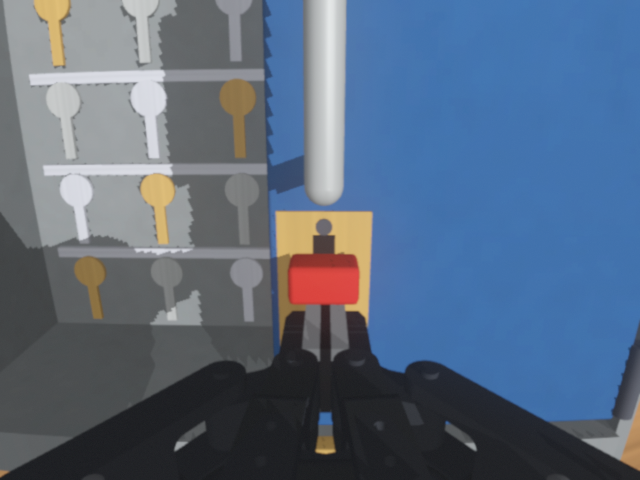

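The stud at (323,278) is in contact and has moved most of the way, with some slot still showing ahead of it (rows 236–255). I keep pushing gently.

```bash
for i in 1; do python3 -m jog '[0.002,0,0,0,0,0,1,0.004,0,0,0,0,0,1,0.005,0,0,0,0,0,1,0.005,0,0,0,0,0,1]'; done; python3 -m jog '[0.002,0,0,0,0,0,1,0.002,0,0,0,0,0,1]'
```

```text
time_s: 5.58
eef_pos: [0.6048, -0.0097, 0.1412]
eef_rot: [0.001, 0.182, 0.983, -0.0]
wrist_force: [6.2, -2.7, -3.9]
opening: 0.001
grasp_force: 3.4
time_s: 5.82
eef_pos: [0.6046, -0.0096, 0.142]
eef_rot: [0.003, 0.183, 0.983, -0.0]
wrist_force: [11.1, -2.8, -5.0]
opening: -0.001
grasp_force: 5.8
```

```bash
python3 -m jog '[-0.012,0,0,0,0,0,1,-0.012,0,0,0,0,0,1,-0.012,0,-0.04,0,0,0,0.8,-0.012,0,-0.08,0,0,0,0.5,-0.012,0,-0.09,0,0,0,0.5,-0.012,0,-0.09,0,0,0,0.5]'
python3 - <<'E'
from h import *
s=np.load('s.npy');s[:3]+=[-.004*np.sin(s[2]),.004*np.cos(s[2]),0];np.save('s.npy',s)
p=camera('wrist');f=p['frame'][:,:,::-1].copy()
for P in ([.03,.023,.1275],[-.005,.023,.15],[-.0475,.023,.15],[.114,.023,.1155]):
    u=proj(p,cab(s,P))[0];print(u.round());cv2.circle(f,tuple(int(v) for v in u),4,(255,0,255),1)
cv2.imwrite('pics/w3.png',f)
print(get_obs()['eef_pos'],get_obs()['opening'],rel(s,[-.0475,.023,.156]))
for b in np.arange(1):print(spot_in(p,'bolt_stud')[:1],cab(s,[.03,.023,.1275]))
E
```

```text
time_s: 6.58
eef_pos: [0.6132, -0.0127, 0.2314]
eef_rot: [0.0, 0.182, 0.983, 0.0]
wrist_force: [-0.0, 0.2, -0.2]
opening: 0.498
grasp_force: 0.0
[324. 202.]
[324. 138.]
[324.  38.]
[324. 332.]
[ 0.61262447 -0.01258774  0.23012932] 0.49644052904117303 [1.03383499e-01 5.16929145e-05 7.43265347e-02]
[{'xyz': [0.5853, -0.002, 0.1304], 'confidence': 0.75}] [[ 0.58833051 -0.00325475  0.1275    ]]
```

View pics/w3.png

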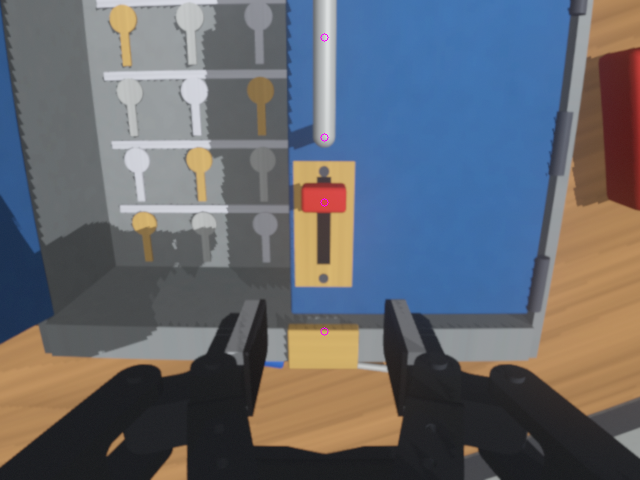

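The bolt is fully back: the stud is at (324,197) at the far end of its slot, the keeper is free, and the bar is in line with the jaws. I go to the handle and pinch it.

```bash
python3 -m jog '[0.05,0,0,0,0,0,0.5,0.103,0,0,0,0,0,0.5,0.103,0,0,0,0,0,0.5,0.103,0,0.03,0,0,0,0.5,0.103,0,0.06,0,0,0,0.5,0.103,0,0.074,0,0,0,0.5,0.103,0,0.074,0,0,0,0.5,0.103,0,0.074,0,0,0,0.9,0.103,0,0.074,0,0,0,1,0.103,0,0.074,0,0,0,1,0.103,0,0.074,0,0,0,1,0.103,0,0.074,0,0,0,1]'
python3 - <<'E'
import numpy as np
for t in np.arange(.1,1.56,.1):print(round(t,2),((.132*(1-np.cos(t))+.04*np.sin(t))).round(3),(-(.132*np.sin(t)+.04*np.cos(t)-.04)).round(3))
E
```

```text
time_s: 8.18
eef_pos: [0.518, 0.0235, 0.1586]
eef_rot: [0.001, 0.182, 0.983, -0.0]
wrist_force: [-1.5, -2.4, 5.2]
opening: 0.092
grasp_force: 58.7
0.1 0.005 -0.013
0.2 0.011 -0.025
0.3 0.018 -0.037
0.4 0.026 -0.048
0.5 0.035 -0.058
0.6 0.046 -0.068
0.7 0.057 -0.076
0.8 0.069 -0.083
0.9 0.081 -0.088
1.0 0.094 -0.093
1.1 0.108 -0.096
1.2 0.121 -0.098
1.3 0.135 -0.098
1.4 0.149 -0.097
1.5 0.163 -0.094
```

```bash
python3 -m jog '[0,0.005,-0.013,0,0,0,1,0,0.011,-0.025,0,0,0,1,0,0.018,-0.037,0,0,0,1,0,0.026,-0.048,0,0,0,1,0,0.035,-0.058,0,0,0,1,0,0.046,-0.068,0,0,0,1,0,0.057,-0.076,0,0,0,1,0,0.057,-0.076,0,0,0,1]'
```

```text
time_s: 9.18
eef_pos: [0.5382, 0.0752, 0.236]
eef_rot: [0.001, 0.182, 0.983, -0.002]
wrist_force: [-7.2, -11.7, 14.3]
opening: 0.088
grasp_force: 60.0
```

```bash
python3 -m jog '[0,0.012,-0.007,0,0,0,1,0,0.024,-0.012,0,0,0,1,0,0.037,-0.017,0,0,0,1,0,0.051,-0.020,0,0,0,1,0,0.064,-0.022,0,0,0,1,0,0.078,-0.022,0,0,0,1,0,0.092,-0.021,0,0,0,1,0,0.106,-0.018,0,0,0,1,0,0.106,-0.018,0,0,0,1]'
python3 - <<'E'
from h import *
p=camera('side');cv2.imwrite('pics/s2.png',p['frame'][:,:,::-1])
s=np.load('s.npy');print(rel(s,[-.0475,.155,.11]))
E
```

```text
time_s: 10.3
eef_pos: [0.5781, 0.177, 0.2535]
eef_rot: [0.003, 0.182, 0.983, 0.001]
wrist_force: [4.9, -0.4, 4.7]
opening: 0.089
grasp_force: 64.3
[ 0.00409988 -0.0327899   0.14343207]
```

View pics/s2.png

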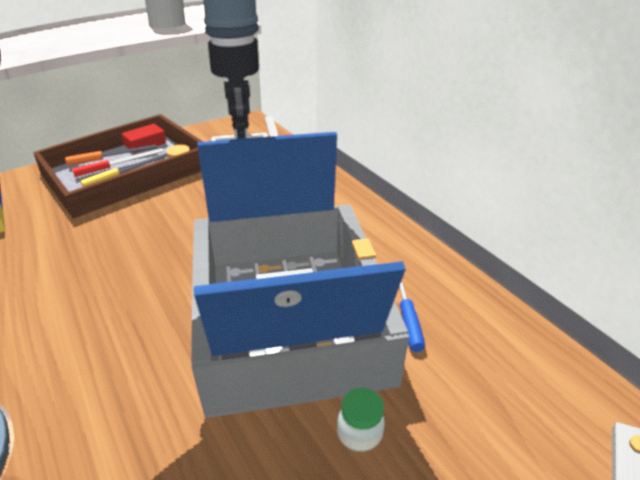

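The leaf stands nearly upright (rows 135–220) with the gripper on its far side. I release with a small opening and retreat upwards.

```bash
python3 -m jog '[0,0,0,0,0,0,0.74,0,0,0,0,0,0,0.74,0,0,0,0,0,0,0.74,0,0,-0.02,0,0,0,0.74,0,0,-0.04,0,0,0,0.74,0,0,-0.07,0,0,0,0.74,0,0,-0.12,0,0,0,0.74,0,0,-0.15,0,0,0,0.74,0,0,-0.15,0,0,0,0.74,0,0,-0.15,0,0,0,0.74]'
python3 - <<'E'
from h import *
p=camera('wrist');cv2.imwrite('pics/w4.png',p['frame'][:,:,::-1])
q=camera('side');cv2.imwrite('pics/s3.png',q['frame'][:,:,::-1])
E
```

```text
time_s: 11.6
eef_pos: [0.5752, 0.1762, 0.3997]
eef_rot: [-0.001, 0.182, 0.983, -0.0]
wrist_force: [-0.7, -0.1, 0.7]
opening: 0.259
grasp_force: 0.0
```

View pics/s3.png

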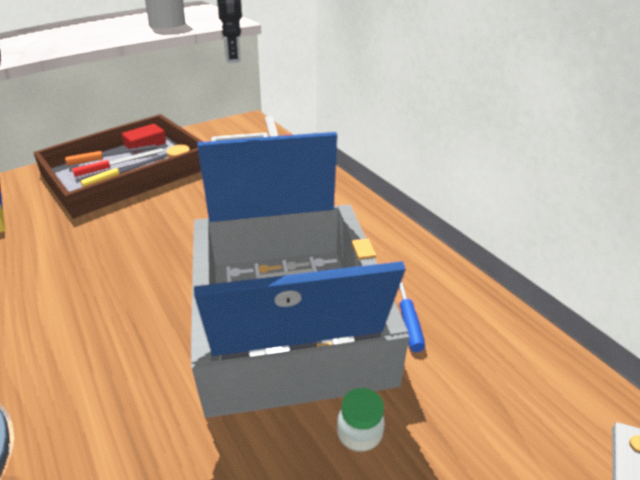

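View pics/w4.png

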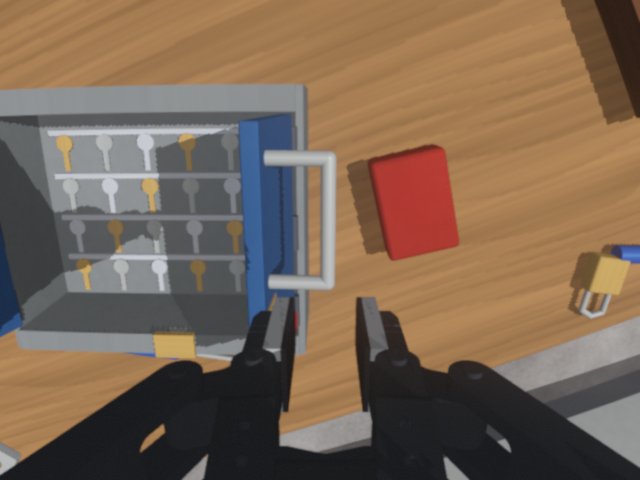

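The leaf stays upright: in the side view its top edge is still at row 135, as before release. In the wrist view the handle at (330,220) is free and the tin at (415,205) is undisturbed.

```bash
python3 -c "
from bench import *
print(hand_in())"
```

```text
the job is handed in; nothing more can be done
None
```

I pushed the bolt fully back, then lifted the leaf to about 1.5 rad, where it stayed upright after release, and handed the job in at about 12 s; the tin, screwdriver and jar were not touched, and no verdict came back.

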